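Put up the gate-leg shelf

TASK

Put up the extension of the little gate-leg shelf riser on the worktop. Push its folding prop leg out until it hits its stop, square to the riser; then hook the plain back edge of the loose dark wooden leaf under the front lip of the riser's top board and lower its front, so that the leaf lies level on the leg, with the leg between the two keeper blocks underneath. Leave the leaf lying there by itself and do not disturb the other things on the worktop.

Things in the scene. Friction and masses are not known exactly. Their poses are not given: they have to be found in the camera images.
- riser: Narrow gate-leg shelf, fast on the worktop: dark wooden top board 236 mm wide (y) by 55 mm deep (x), 150 to 160 mm above the worktop, on four white posts with white rails. Origin on the worktop, middle of the width, in the front plane; x points to its back (away from the robot), y to its left, z up. Only the leg and small hinge fittings (under 10 mm) stand in front of x = 0.
- slot_mouth (a point): Middle of the mouth of the slot under the lip (the top board's front edge), on the slot's floor: riser x = 0, y = 0, z = 135 mm. The slot takes the leaf's back edge: 15 mm high (z = 135 to 150), 22 mm deep (x = 0 to 22), floor (ledge) 200 mm wide, open at the ends. Axes as the riser's.
- gate_leg (a joint): Angle of the white folding prop leg, rad. Vertical hinge at riser x = -9.5 mm, y = 0. 0: folded along the riser's front, pointing to its +y; grows as the end swings out towards -x (the robot); at 1.571 it hits its stop and points straight to -x. Starts partly open; hinge friction 0.12 N m, it stays where it is left.
- leg_end (a point): Top of the leg's outer end, mid thickness, 108 mm from the hinge, 135 mm above the worktop. The leg is a flat upright gate 16 mm thick: level upper bar (22 mm high, z = 113 to 135), open below it, end post down to the worktop. It can be pushed on its side from behind, near the end. Its x axis is across the thickness, its y along the leg, outwards.
- leaf: Leaf, 0.3 kg: dark wooden board 155 mm deep (x) by 190 wide (y), 9 thick (z = 18 to 27 mm), on 18 mm deep white battens it lies on. Origin: middle of the plan, at the battens' undersides; x points to the plain back edge (x = +77.5), z up. Apron along the front (x = -76.5 to -66.5); side battens at y = -85 and +85, 12 wide, x from -66.5 to +41.5; the last 36 mm at the back are plain board.
- leaf_grip (a point): Grip point on the upright wooden strip along the leaf's front edge: mid width, mid thickness, 7 mm below its top (leaf x = -71.5, y = 0, z = 50 mm). The strip is 12 mm thick (along x), 30 mm high above the board (to z = 57 mm), as wide as the board.
- leaf_keepers (a point): Middle, at the board's underside, of the gap between the two keeper blocks under the leaf (leaf x = -45.5, y = 0, z = 18 mm). The blocks are 18 mm deep, 42 long (x = -66.5 to -24.5), 10 wide, 29 mm apart (inner faces y = -14.5 and +14.5), and join the apron: the leg's upper bar fits between them.
- leaf_back_edge (a point): Middle of the leaf's back edge, at the board's underside (leaf x = +77.5, y = 0, z = 18 mm). In place: leaf x along riser x, underside level at 135 mm on ledge and leg, this point 7 to 22 mm inside the slot. The apron then hangs just before the leg's end, so the front must be held some 10 to 20 degrees high while the edge enters.
- bowl: Cream bowl, 134 mm across, 60 mm high, a bystander; origin under its centre.
- spice_a: Spice jar with a dark cap, 41 mm across, 105 mm high, a bystander; origin under its centre.
- honey: Jar with a yellow lid, 64 mm across, 87 mm high, a bystander; origin under its centre.
- mug: White mug, 80 mm across, 102 mm high, a bystander; origin under it.
- tin: Low tin, 75 mm across, 58 mm high, a bystander; origin under its centre.

How it is judged:
On the way:
1. the leg is swung out to its stop (value of joint gate_leg above 1.5 rad), for 0.2 s.
At the end, for the whole second after the job is handed in: The leg is out at its stop (within 4 degrees); the leaf's back edge is in the slot under the lip (more than 4 mm deep, on the ledge within 4 mm in height, centred within 15 mm); the leaf lies level within 2.3 degrees with its front strip's middle within 30 mm of the leg's end, and is at rest (value of joint gate_leg above 1.5 rad and x of leaf_back_edge in the frame of riser between 0.004 and 0.025 m and z of leaf_back_edge in the frame of riser between 0.131 and 0.139 m and y of leaf_back_edge in the frame of riser between -0.015 and 0.015 m and horizontal distance between leg_end and leaf_grip below 0.03 m and angle between leaf's own z axis and vertical below 0.04 rad and linear speed of leaf below 0.01 m/s); the robot touches nothing.
It fails at once if a bystander is pushed or knocked more than 30 mm (distance of any of bowl, spice_a, honey, mug, tin from where it was at the start of the episode above 0.03 m).
It also fails if it takes over 58 s, if anything falls off the work surface, if the arm or the gripper's body presses on something with over 40 N, if the wrist force passes 120 N, or if a joint passes its speed limit or range.

ROBOT

A 6-joint arm with a two-finger parallel gripper is mounted at the origin on a cart in front of the work surface, level with it; the furniture and walls round the work are solid. World frame = base frame: x ahead of the robot, y to its left, z up, the work surface at z = 0. Lengths are in m, angles in rad, forces in N, time in s.
With the tool pointing down it reaches from about 0.325 to 0.775 m from the base axis. Payload 5.5 kg.
Tool frame: the origin (TCP) lies on the centre line of the jaws, within the pads' length; the fingertips stand 14 mm ahead of it and the grasp point (between the pads) lies 5 mm behind it; z points along the fingers, y is the line along which they close (so a half turn about z gives the same grasp; the last joint's range is limited). The gripper opens to 88 mm and grips with 3 to 60 N. Pads are 20 mm wide; open, the fingers measure 115 mm over their backs; the gripper's body (75 mm by 178 mm) begins 61 mm behind the grasp point.
Start: joints at [1.185, 0.091, 1.231, -0, 1.82, -0.057], TCP at [0.194, 0.568, 0.207] pointing down, gripper open.
Joint ranges: [-2.87, 2.87], [-0.86, 2.18], [0.17, 2.46], [-1.51, 4.65], [0.06, 2.69], [-2.65, 2.65]. Speed limits (rad/s): [2.57, 2.57, 3.01, 3.14, 3.14, 3.14].

INTERFACE

Orientations are given as a 3x3 rotation matrix whose columns are the frame's x, y, z axes.
In Python, from rig import r, eyes, ticket gives the robot as it stands.
- The arm moves only by the shell command python3 -m jog 'ROWS' [FORCE]. ROWS is JSON, a list of rows, each a list of 7 numbers: the shift along the tool's x, y, z in mm, then the turn, a rotation vector about the tool's x, y, z in degrees, then the closure, from 0 (fully open) to 1 (shut). A call has exactly 8 rows; each row is the pose to reach, as a shift and turn from the pose commanded when the call began, along the tool's axes at that moment; what a row does not reach only later rows make up. A row lasts 1/12 s, in which the tool goes at most 41.7 mm and 7.16 degrees, less where a joint would pass 70% of its speed; a pose out of reach is approached as far as the arm can. A call with a gripper value outside its range is refused whole. The fingers move at their own pace and stop on an object; FORCE is the grip in N (left out, the last holds). Time passes only in rows, so rows that repeat a pose let the fingers close, or fill a call up. It gives the time, the measured TCP pose, the force, the opening and the grip force at its end, in the units of the state.
- r.state(): the state, without advancing time (a new reading comes with each control period).
- eyes.capture(name): name is "scene" or "side" or "wrist"; returns a dict with "color" (384x512x3 uint8, red, green, blue), "depth" (384x512 float32, m along the optical axis (not along the pixel's ray), 0 where there is no reading), "fx", "fy", "cx", "cy" (pixels), "R" (3x3) and "t" (3): a world point X has camera coordinates R X + t. Camera axes: x right, y down, z forward; pixel columns grow to the right and rows downward; lengths in m; the calibration is good to about 2 mm. The wrist camera is an equidistant fisheye: a pixel r from the principal point sees the ray r / f radians off the axis. A picture is of the moment at which its call begins.
- ticket.close_job(): hands the job in; it is judged then, once.
The state is a dict: "time_s": time; "joint_positions": joint angles; "joint_vel": joint speeds; "joint_efforts": joint torques, N m; "ee_pos": TCP position; "orientation": TCP orientation; "force": force on the tool from outside, world axes, zero at the start; "torque": the same for the moment, N m; "width": finger opening in m; "gripper_force": force on a finger pad.
Only numpy, scipy, OpenCV 4.12 (cv2) and the standard library are available. Lean on these libraries where they do the work, as an engineer would, in place of code of your own. Each camera call takes 0.05 s, during which the arm holds its last target. There are 200 camera calls.

## Working session

There is one attempt and no reset: what is moved stays moved. The work goes in short steps, Python scripts to look and compute and a shell command to move; the robot and the scene stay as the last step left them, time stands still between calls to the robot, and variables do not carry over. Pictures are saved under pics/ and viewed, at most 10 in all, crops included, and the job is handed in when it is done.

```bash
ls; mkdir -p pics
python3 - <<'E'
from rig import r,eyes
import cv2,numpy as np
s=r.state();print(s['time_s'],s['ee_pos'],s['orientation'])
ims=[]
for n in("scene","side"):
    c=eyes.capture(n);np.savez(f'{n}0.npz',**c);cv2.imwrite(f'pics/{n}0.png',cv2.resize(c['color'][...,::-1],(768,576)))
    print(n,c['fx'],c['cx'],c['cy'],-c['R'].T@c['t'],c['R'][2])
E
```

```text
pics
0.0 [0.19363427 0.56755168 0.20572057] [[-9.46415120e-01  3.22951833e-01 -7.30311412e-04]
 [ 3.22952639e-01  9.46413445e-01 -1.78441402e-03]
 [ 1.14896759e-04 -1.92465241e-03 -9.99998141e-01]]
scene 480.9411244031838 255.1056460767042 187.7204854602338 [-0.12389813  1.05638795  0.95593194] [ 0.43172082 -0.70001772 -0.56885176]
side 469.51184085858415 257.7373568259935 194.3269850923296 [-0.34804405 -0.56235009  0.92587026] [ 0.65301728  0.42418681 -0.62740257]
```

View pics/scene0.png

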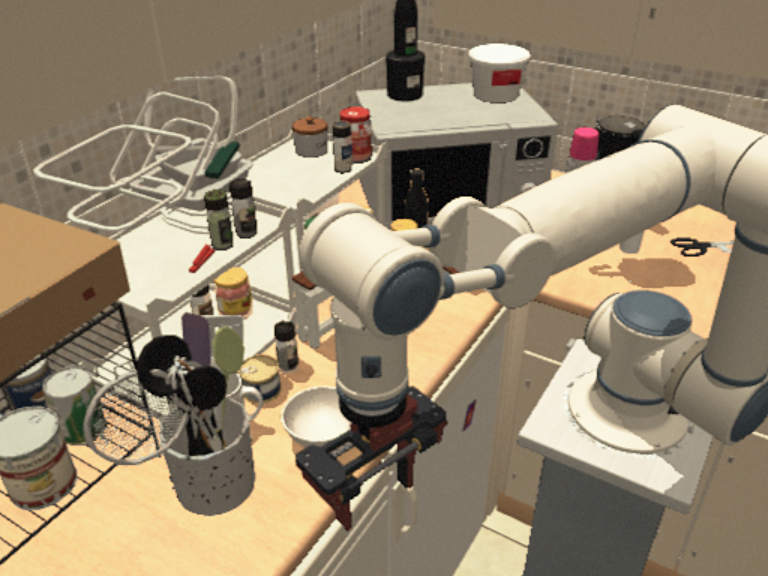

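View pics/side0.png

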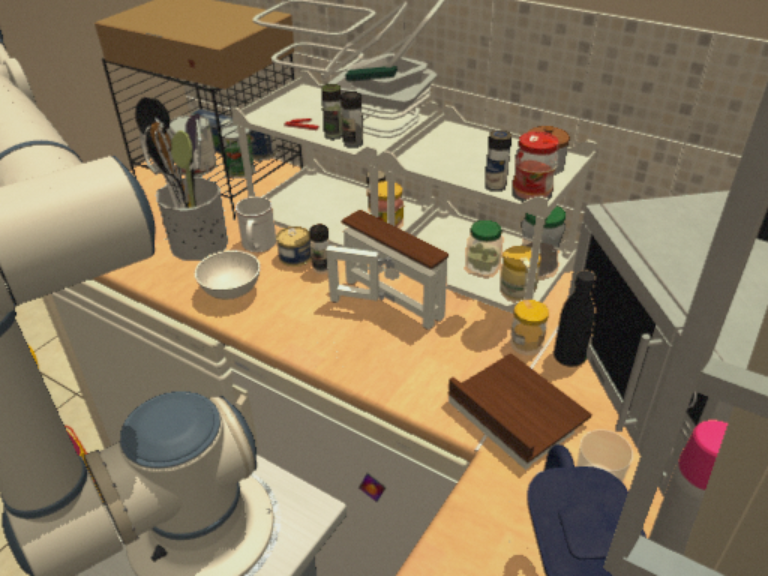

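The side view (2x) shows the riser's dark top at (345..445, 215..262). The leg is partly open, with its end at about (332,252). The leaf is at (520,405) with its strip running from (450,385) to (528,450). Next I'll measure these.

```bash
cat > h.py <<'E'
import numpy as np,cv2
def cloud(c):
    h,w=c['depth'].shape;u,v=np.meshgrid(np.arange(w),np.arange(h));d=c['depth']
    P=np.stack([(u-c['cx'])/c['fx']*d,(v-c['cy'])/c['fy']*d,d],-1)
    return (P-c['t'])@c['R']
def ray(c,uv,z):
    uv=np.atleast_2d(uv).astype(float)
    D=np.c_[(uv[:,0]-c['cx'])/c['fx'],(uv[:,1]-c['cy'])/c['fy'],np.ones(len(uv))]@c['R']
    o=-c['R'].T@c['t'];return o+D*((z-o[2])/D[:,2])[:,None]
def rect(P):
    (x,y),(w,h),a=cv2.minAreaRect((P[:,:2]*1000).astype(np.float32));return np.round([x,y,w,h,a],1)
E
python3 - <<'E'
from h import *
c=dict(np.load('side0.npz'));X=cloud(c);rgb=c['color'].astype(int)
hsv=cv2.cvtColor(c['color'],cv2.COLOR_RGB2HSV)
br=((hsv[...,0]<15)&(hsv[...,1]>90)&(hsv[...,2]<130))
def comp(m,u,v):
    n,l=cv2.connectedComponents(m.astype(np.uint8));return l==l[v,u]
def show(name,m,z):
    vs,us=np.nonzero(m);W=ray(c,np.c_[us,vs],z);b=rect(W);print(name,m.sum(),b,'depth z',np.percentile(X[m][:,2],[5,50,95]).round(4))
    (x,y),(w,h),a=cv2.minAreaRect((W[:,:2]*1000).astype(np.float32));print(cv2.boxPoints(((x,y),(w,h),a)).round(1).tolist())
top=br&(X[...,2]>.145)&(X[...,2]<.175)
n,l,st,ce=cv2.connectedComponentsWithStats(top.astype(np.uint8));print([ (s[4],s[0],s[1],s[2],s[3]) for s in st[1:] if s[4]>40])
box=np.zeros_like(br);box[95:150,165:228]=1
show('riser top',top&box,.16)
box[:]=0;box[170:235,218:300]=1
lb=br&box
show('leaf board',lb&(X[...,2]<.034)&(X[...,2]>.022),.027)
show('strip top',lb&(X[...,2]<.065)&(X[...,2]>.052),.057)
# leg: white, region z .10-.14
box[:]=0;box[115:160,160:205]=1
leg=box&(X[...,2]>.127)&(X[...,2]<.142)&(hsv[...,1]<70)
vs,us=np.nonzero(leg);
for i in range(0,len(us),max(1,len(us)//25)):print(us[i],vs[i],X[vs[i],us[i]].round(3))
cv2.imwrite('pics/crop.png',cv2.resize(c['color'][90:240,155:305][...,::-1],(600,600),interpolation=cv2.INTER_CUBIC))
E
```

```text
[(np.int32(921), np.int32(228), np.int32(140), np.int32(71), np.int32(39))]Traceback (most recent call last):
  File "<stdin>", line 13, in <module>
  File "<stdin>", line 8, in show
    return _quantile_unchecked(
        a, q, axis, out, overwrite_input, method, keepdims, weights)
    return _ureduce(a,
                    func=_quantile_ureduce_func,
    ...<5 lines>...
                    overwrite_input=overwrite_input,
                    method=method)
    r = func(a, **kwargs)
    result = _quantile(arr,
                       quantiles=q,
    ...<2 lines>...
                       out=out,
                       weights=wgt)
    slices_having_nans = np.isnan(arr[-1, ...])
                                  ~~~^^^^^^^^^
IndexError: index -1 is out of bounds for axis 0 with size 0
```

Run:
```python
from h import *
c=dict(np.load('side0.npz'));X=cloud(c);hsv=cv2.cvtColor(c['color'],cv2.COLOR_RGB2HSV)
for u,v in((198,120),(210,126),(263,205),(170,125),(230,195),(240,160),(150,150)):print((u,v),X[v,u].round(3),hsv[v,u],c['depth'][v,u])
cv2.imwrite('pics/crop.png',cv2.resize(c['color'][90:240,155:305][...,::-1],(600,600),interpolation=cv2.INTER_CUBIC))
```

```text
(198, 120) [0.843 0.477 0.031] [ 27  47 211] 1.7800673
(210, 126) [0.826 0.407 0.035] [ 28  43 221] 1.7369068
(263, 205) [ 0.581  0.022 -0.001] [ 15 139 213] 1.4357302
(170, 125) [ 0.802  0.586 -0.003] [ 17 135 230] 1.8206139
(230, 195) [0.533 0.11  0.034] [ 24  53 124] 1.4201213
(240, 160) [0.585 0.105 0.134] [ 23  52 141] 1.3889127
(150, 150) [ 0.633  0.535 -0.006] [ 16 124 207] 1.690531
```

View pics/crop.png

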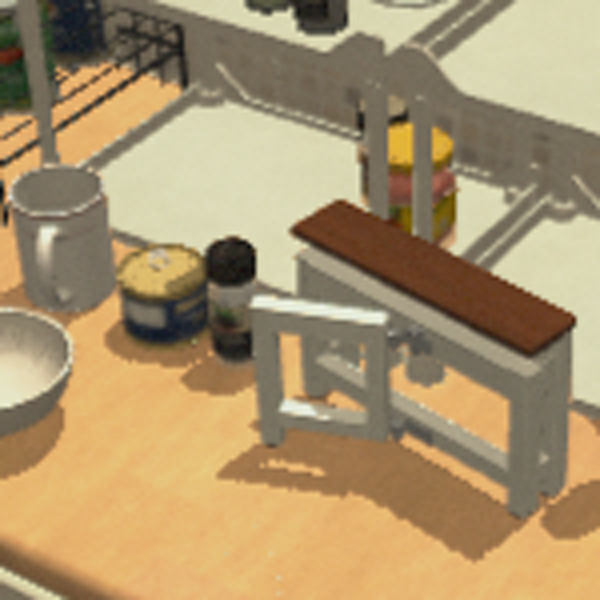

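The pictures are scaled 1.5x, not 2x, so my pixel boxes were off. The crop (4x, offset 155,90) shows the riser top from (290,230) to (575,320) and the leg from its hinge at about (400,330) to its end at (255,300).

Run:
```python
from h import *
c=dict(np.load('side0.npz'));X=cloud(c)
hsv=cv2.cvtColor(c['color'],cv2.COLOR_RGB2HSV)
br=((hsv[...,0]<15)|(hsv[...,0]>170))&(hsv[...,1]>90)&(hsv[...,2]<130)
def show(name,m,z):
    n,l,st,ce=cv2.connectedComponentsWithStats(m.astype(np.uint8));m=l==1+np.argmax(st[1:,4])
    vs,us=np.nonzero(m);W=ray(c,np.c_[us,vs],z);print(name,m.sum(),rect(W),'z',np.percentile(X[m][:,2],[5,50,95]).round(4))
    print(cv2.boxPoints(cv2.minAreaRect((W[:,:2]*1000).astype(np.float32))).round(1).tolist(), rect(X[m]))
def box(u0,v0,u1,v1):
    b=np.zeros_like(br);b[v0:v1,u0:u1]=1;return b
show('top',br&box(220,135,305,180)&(X[...,2]>.148),.16)
lb=br&box(292,230,400,310)
show('leaf board',lb&(X[...,2]<.036)&(X[...,2]>.018),.027)
show('strip top',lb&(X[...,2]<.068)&(X[...,2]>.05),.057)
for n,u,v,z in(('legend corner',155+253/4,90+300/4,.135),('legtop end back',155+262/4,90+295/4,.135),('leg hinge-ish near',155+387/4,90+320/4,.135),('leghinge far',155+387/4,90+310/4,.135)):print(n,ray(c,(u,v),z).round(4))
leg=box(217,162,252,175)&(X[...,2]>.128)&(X[...,2]<.142)&(hsv[...,1]<70)
W=X[leg];print(leg.sum(),rect(W),cv2.boxPoints(cv2.minAreaRect((W[:,:2]*1000).astype(np.float32))).round(1).tolist(),np.median(W[:,2]))
# bystanders rough
for n,u,v,z in(('spice cap',155+230/4,90+248/4,.105),('tin',155+165/4,90+262/4,.058),('mug',155+58/4,90+185/4,.102),('bowl',228/1.5,262/1.5,.06),('honey',530/1.5,308/1.5,.087),('cup glass',605/1.5,445/1.5,.06),('bottle cap',585/1.5,275/1.5,.2)):print(n,ray(c,(u,v),z).round(3),X[int(v),int(u)].round(3))
```

```text
top 923 [596.2  34.7 235.7  57.2  79.8] z [0.155  0.1581 0.1608]
[[547.0999755859375, -76.19999694824219], [603.2999877929688, -86.30000305175781], [645.2000122070312, 145.60000610351562], [589.0, 155.8000030517578]] [ 194.9 -270.1 1218.3  191.1   37.2]
leaf board 2870 [ 450.  -305.7  191.   156.3   70.1] z [0.0227 0.0258 0.0293]
[[344.0, -369.0], [491.0, -422.1000061035156], [556.0, -242.5], [409.0, -189.39999389648438]] [ 453.3 -304.7  191.8  160.2   70.4]
strip top 345 [ 381.  -281.8  186.9   16.7   70.2] z [0.0509 0.0548 0.0579]
[[341.5, -366.8999938964844], [357.29998779296875, -372.6000061035156], [420.5, -196.6999969482422], [404.70001220703125, -191.0]] [ 384.7 -280.8  186.2   14.9   70.6]
legend corner [[0.5295 0.1435 0.135 ]]
legtop end back [[0.5381 0.1416 0.135 ]]
leg hinge-ish near [[0.5599 0.0468 0.135 ]]
leghinge far [[0.5703 0.0535 0.135 ]]
184 [549.9 102.1  51.2  99.3  33.1] [[501.3999938964844, 129.6999969482422], [555.5999755859375, 46.5], [598.5, 74.5], [544.2000122070312, 157.6999969482422]] 0.13221594031495038
spice cap [[0.61  0.228 0.105]] [0.609 0.229 0.105]
tin [[0.621 0.306 0.058]] [0.629 0.314 0.052]
mug [[0.615 0.409 0.102]] [0.639 0.435 0.082]
bowl [[0.462 0.356 0.06 ]] [0.485 0.381 0.038]
honey [[ 0.623 -0.245  0.087]] [ 0.625 -0.244  0.086]
cup glass [[ 0.413 -0.464  0.06 ]] [ 0.416 -0.463  0.058]
bottle cap [[ 0.62  -0.332  0.2  ]] [ 0.636 -0.328  0.189]
```

```bash
cat > go.py <<'E'
# go.py x y z(mm) yaw_of_tool_y(deg) [tilt deg about world axis at yaw B] [B]: prints shift/turn in tool axes
import sys,numpy as np
from scipy.spatial.transform import Rotation as Ro
from rig import r
a=[float(v) for v in sys.argv[1:]];s=r.state();R0=np.array(s['orientation']);p0=np.array(s['ee_pos'])*1000
y=np.radians(a[3]);R=np.c_[[-np.sin(y),np.cos(y),0],[np.cos(y),np.sin(y),0],[0,0,-1]]
if len(a)>4:
    b=np.radians(a[5]);R=Ro.from_rotvec(np.radians(a[4])*np.array([np.cos(b),np.sin(b),0])).as_matrix()@R
print((R0.T@(np.array(a[:3])-p0)).round(1).tolist(),np.degrees(Ro.from_matrix(R0.T@R).as_rotvec()).round(1).tolist())
E
python3 - <<'E'
from h import *
c=dict(np.load('side0.npz'));X=cloud(c);m=(X[...,2]>.2)&(X[...,1]>-.15)&(X[...,1]<.5)&(X[...,0]>.3)
b=np.zeros_like(m);b[:180,155:400]=1
P=X[m&b];
for y in np.arange(-.15,.5,.08):
    q=P[(P[:,1]>y)&(P[:,1]<y+.08)];i=np.argsort(q[:,0])[:max(1,len(q)//100)];print(round(y,2),q[i].mean(0).round(3))
E
python3 go.py 559.6 139.3 235 104.2
```

```text
-0.15 [ 0.657 -0.11   0.267]
-0.07 [ 0.658 -0.027  0.267]
0.01 [0.657 0.059 0.275]
0.09 [0.657 0.134 0.276]
0.17 [0.658 0.203 0.268]
0.25 [0.656 0.285 0.266]
0.33 [0.656 0.385 0.268]
0.41 [0.656 0.454 0.277]
0.49 [0.695 0.497 0.336]
[-484.6, -287.2, -28.7] [-0.1, -0.0, -33.0]
```

```bash
python3 -m jog '[[-35,-20,-29,0,0,-5,1],[-70,-41,-29,0,0,-10,1],[-105,-62,-29,0,0,-15,1],[-140,-83,-29,0,0,-20,1],[-175,-104,-29,0,0,-25,1],[-210,-125,-29,0,0,-30,1],[-245,-145,-29,0,0,-33,1],[-280,-166,-29,0,0,-33,1]]' 30; python3 go.py 559.6 139.3 235 104.2
```

```text
time_s: 0.77
ee_pos: [0.4058, 0.3187, 0.2355]
orientation: [[-0.969, -0.248, -0.0], [-0.248, 0.969, -0.0], [0.0, -0.0, -1.0]]
force: [1.1, 0.1, 0.5]
width: 0.0379
gripper_force: 0.0
[-104.6, -211.9, 0.5] [-0.0, -0.0, 0.1]
```

```bash
python3 -m jog '[[-17,-35,0,0,0,0,1],[-34,-70,0,0,0,0,1],[-51,-105,0,0,0,0,1],[-68,-140,0,0,0,0,1],[-85,-175,0,0,0,0,1],[-105,-212,0,0,0,0,1],[-105,-212,0,0,0,0,1],[-105,-212,0,0,0,0,1]]'
python3 - <<'E'
from rig import eyes
import numpy as np,cv2
for n in("wrist","side"):
    c=eyes.capture(n);np.savez(n+'1.npz',**c)
    if n=="wrist":a=c['color'];print(c['fx'],c['cx'],c['cy'],-c['R'].T@c['t'],c['R'][2])
    else:b=cv2.resize(c['color'][110:206,190:318],(512,384),interpolation=cv2.INTER_CUBIC)
cv2.imwrite('pics/w1.png',cv2.resize(np.hstack([a,b])[...,::-1],(800,300),interpolation=cv2.INTER_AREA))
E
```

```text
time_s: 1.43
ee_pos: [0.5593, 0.1388, 0.2343]
orientation: [[-0.971, -0.241, -0.003], [-0.241, 0.971, -0.0], [0.003, 0.0, -1.0]]
force: [-0.5, -0.1, 0.3]
width: 0.0003
gripper_force: 0.0
297.3186396354542 252.98537621054686 199.18067363084808 [0.48974666 0.1218336  0.41266376] [ 0.25122566  0.06228337 -0.96592259]
```

View pics/w1.png

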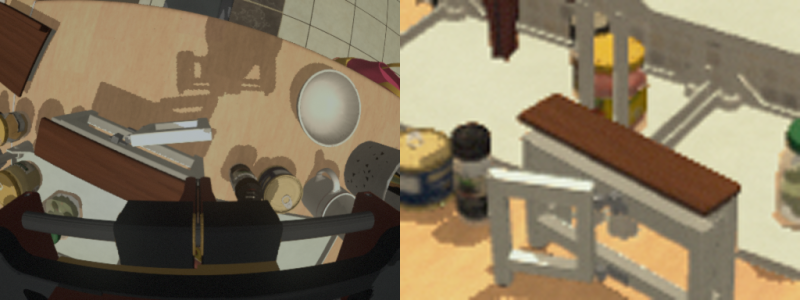

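The wrist half shows the leg's bright top from (130,138) to (213,132), and the closed fingers at about (197,185), beside the leg's end on the riser side. I'll localise the leg and riser board precisely from this view.

```bash
cat >> h.py <<'E'
def wray(c,uv,z):
    uv=np.atleast_2d(uv).astype(float);d=np.c_[(uv[:,0]-c['cx'])/c['fx'],(uv[:,1]-c['cy'])/c['fy']]
    t=np.linalg.norm(d,axis=1)+1e-12;D=np.c_[d*(np.sin(t)/t)[:,None],np.cos(t)]@c['R']
    o=-c['R'].T@c['t'];return o+D*((z-o[2])/D[:,2])[:,None]
E
python3 - <<'E'
from h import *
c=dict(np.load('wrist1.npz'));hsv=cv2.cvtColor(c['color'],cv2.COLOR_RGB2HSV)
def big(m,z,name):
    n,l,st,ce=cv2.connectedComponentsWithStats(m.astype(np.uint8));m=l==1+np.argmax(st[1:,4]);vs,us=np.nonzero(m)
    W=wray(c,np.c_[us,vs],z);print(name,m.sum(),us.min(),us.max(),vs.min(),vs.max(),rect(W),cv2.boxPoints(cv2.minAreaRect((W[:,:2]*1000).astype(np.float32))).round(1).tolist())
b=np.zeros(hsv.shape[:2],bool);b[150:192,160:276]=1
print(hsv[168,265],hsv[175,230],hsv[200,150])
big(b&(hsv[...,2]>205)&(hsv[...,1]<45),.135,'leg')
b[:]=0;b[145:262,35:272]=1
big(b&((hsv[...,0]<14)|(hsv[...,0]>170))&(hsv[...,1]>90)&(hsv[...,2]<140),.16,'top')
E
```

```text
[ 24  31 154] [ 99  13 189] [ 10 147  80]Traceback (most recent call last):
  File "<stdin>", line 8, in <module>
  File "<stdin>", line 4, in big
    return _wrapfunc(a, 'argmax', axis=axis, out=out, **kwds)
    return bound(*args, **kwds)
ValueError: attempt to get argmax of an empty sequence
```

Run:
```python
from h import *
c=dict(np.load('wrist1.npz'));hsv=cv2.cvtColor(c['color'],cv2.COLOR_RGB2HSV)
def big(m,z,name):
    n,l,st,ce=cv2.connectedComponentsWithStats(m.astype(np.uint8));m=l==1+np.argmax(st[1:,4]);vs,us=np.nonzero(m)
    W=wray(c,np.c_[us,vs],z);print(name,m.sum(),us.min(),us.max(),vs.min(),vs.max(),rect(W),cv2.boxPoints(cv2.minAreaRect((W[:,:2]*1000).astype(np.float32))).round(1).tolist())
b=np.zeros(hsv.shape[:2],bool);b[150:192,160:276]=1
big(b&(hsv[...,2]>172)&(hsv[...,1]<30),.135,'leg')
b[:]=0;b[145:262,35:240]=1
big(b&((hsv[...,0]<14)|(hsv[...,0]>170))&(hsv[...,1]>90)&(hsv[...,2]<140),.16,'top')
```

```text
leg 1433 167 270 166 187 [547.9 101.2  15.3  99.9  18.6] [[524.7000122070312, 146.10000610351562], [556.5999755859375, 51.400001525878906], [571.0999755859375, 56.29999923706055], [539.2999877929688, 151.0]]
top 9486 44 239 150 258 [597.5  32.  216.1  57.1  80.8] [[552.0, -70.0999984741211], [608.4000244140625, -79.19999694824219], [642.9000244140625, 134.10000610351562], [586.5, 143.1999969482422]]
```

```bash
python3 -m jog '[[-3,0,30,0,0,0,1],[-3,0,60,0,0,0,1],[-3,0,80,0,0,0,1],[-3,0,90,0,0,0,1],[-3,0,100,0,0,0,1],[-3,0,110,0,0,0,1],[-3,0,120,0,0,0,1],[-3,0,120,0,0,0,1]]'
cat > arc.py <<'E'
# finger poses along the arc about hinge, relative to the current pose
import numpy as np
from rig import r
from scipy.spatial.transform import Rotation as Ro
s=r.state();p=np.array(s['ee_pos'])*1000;R0=np.array(s['orientation']);H=np.array([561,43.])
v=p[:2]-H;print(v,np.hypot(*v),np.degrees(np.arctan2(v[1],v[0])))
for a in range(5,75,5):
    t=np.radians(a);q=H+np.array([[np.cos(t),-np.sin(t)],[np.sin(t),np.cos(t)]])@v
    print(a,(R0.T@np.r_[q-p[:2],0]).round(0).tolist())
E
python3 arc.py
```

```text
time_s: 2.2
ee_pos: [0.5609, 0.1416, 0.1143]
orientation: [[-0.969, -0.245, -0.002], [-0.245, 0.969, -0.0], [0.002, 0.0, -1.0]]
force: [-0.7, -0.9, 0.0]
width: 0.0006
gripper_force: 0.0
[-6.90256362e-02  9.85855069e+01] 98.58553102803377 90.04011621091941
5 [8.0, 2.0, 0.0]
10 [17.0, 3.0, 0.0]
15 [26.0, 3.0, 0.0]
20 [34.0, 2.0, 0.0]
25 [43.0, 1.0, 0.0]
30 [51.0, -1.0, 0.0]
35 [59.0, -3.0, 0.0]
40 [67.0, -7.0, 0.0]
45 [75.0, -11.0, 0.0]
50 [82.0, -16.0, 0.0]
55 [89.0, -21.0, 0.0]
60 [95.0, -27.0, 0.0]
65 [101.0, -33.0, 0.0]
70 [106.0, -40.0, 0.0]
```

```bash
python3 -m jog '[[8,2,0,0,0,-5,1],[17,3,0,0,0,-10,1],[26,3,0,0,0,-15,1],[34,2,0,0,0,-20,1],[43,1,0,0,0,-25,1],[51,-1,0,0,0,-30,1],[59,-3,0,0,0,-35,1],[67,-7,0,0,0,-40,1]]'
python3 arc.py
```

```text
time_s: 2.87
ee_pos: [0.4989, 0.1185, 0.1173]
orientation: [[-0.582, -0.813, 0.003], [-0.813, 0.582, 0.001], [-0.003, -0.002, -1.0]]
force: [0.6, 0.5, -0.6]
width: 0.0006
gripper_force: 0.8
[-62.07915142  75.49133414] 97.73823494939272 129.43165057512746
5 [8.0, 2.0, -0.0]
10 [17.0, 3.0, -0.0]
15 [25.0, 3.0, -0.0]
20 [34.0, 3.0, -0.0]
25 [42.0, 2.0, -0.0]
30 [51.0, -0.0, -0.0]
35 [59.0, -3.0, -0.0]
40 [67.0, -6.0, -0.0]
45 [74.0, -10.0, -0.0]
50 [81.0, -14.0, -0.0]
55 [88.0, -20.0, -0.0]
60 [94.0, -25.0, -0.0]
65 [100.0, -32.0, -0.0]
70 [105.0, -38.0, -0.0]
```

```bash
python3 -m jog '[[8,2,0,0,0,-5,1],[17,3,0,0,0,-10,1],[25,3,0,0,0,-15,1],[34,3,0,0,0,-20,1],[40,3,0,0,0,-24,1],[44,3,0,0,0,-26,1],[47,2,0,0,0,-27,1],[49,2,0,0,0,-28,1]]'
python3 arc.py|head -1
```

```text
time_s: 3.53
ee_pos: [0.4471, 0.1573, 0.1139]
orientation: [[-0.202, -0.979, 0.014], [-0.979, 0.202, -0.038], [0.034, -0.022, -0.999]]
force: [0.5, -1.1, -1.0]
width: 0.0005
gripper_force: 0.0
[-113.92467323  114.33952584] 161.40742962665126 134.89586944516512
```

Run:
```python
from rig import r,eyes
import cv2,numpy as np
s=r.state();print(np.round(s['joint_positions'],2),np.round(s['joint_vel'],2),s['ee_pos'],s['force'])
c=eyes.capture("side");np.savez('side2.npz',**c);cv2.imwrite('pics/s2.png',cv2.resize(c['color'][90:230,160:340][...,::-1],(720,560)))
s=r.state();print(np.round(s['joint_positions'],2),np.round(s['joint_vel'],2),s['ee_pos'],s['force'])
```

```text
[ 0.3  -0.25  1.72 -0.04  1.67 -2.64] [ 0.21 -0.06  0.06  0.    0.    0.  ] [0.44707533 0.15733953 0.1139374 ] [ 0.48110604 -1.13247905 -0.97170368]
[ 0.3  -0.25  1.72 -0.04  1.67 -2.64] [-0.03  0.01 -0.01 -0.01 -0.   -0.  ] [0.44641638 0.15829926 0.11373255] [-0.41746188  1.12389261 -0.79048989]
```

View pics/s2.png

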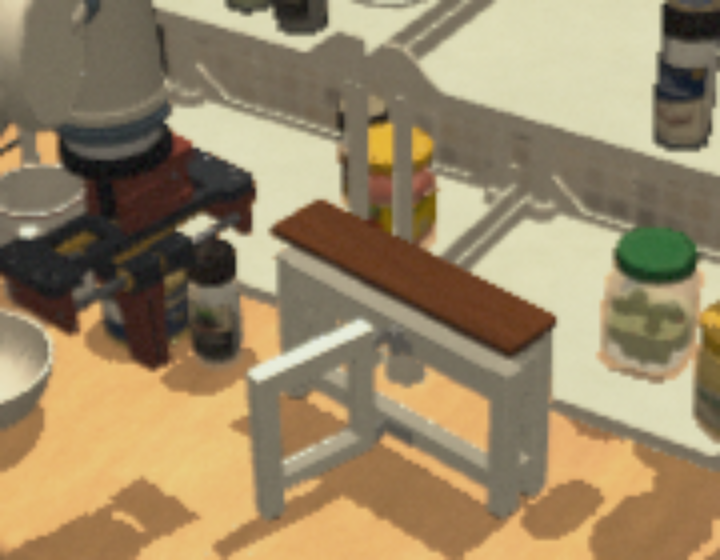

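The picture shows the leg swung about 2/3 of the way out, with its end at (258,375). The arm drifted off because joint 6 reached its limit. I'll turn the wrist back by 90° and then push on.

```bash
python3 -m jog '[[0,0,0,0,0,7,1],[0,0,0,0,0,14,1],[0,0,0,0,0,21,1],[0,0,0,0,0,28,1],[0,0,0,0,0,35,1],[0,0,0,0,0,42,1],[0,0,0,0,0,49,1],[0,0,0,0,0,56,1]]'
python3 go.py 480 130 115 80
python3 - <<'E'
from h import *
c=dict(np.load('side2.npz'));X=cloud(c)
for u,v in((251,372),(268,378),(362,320),(372,326)):print(ray(c,(160+u/4,90+v/4),.135).round(4))
E
```

```text
time_s: 4.25
ee_pos: [0.4474, 0.1562, 0.1133]
orientation: [[-0.928, -0.372, 0.013], [-0.372, 0.927, -0.039], [0.002, -0.041, -0.999]]
force: [-0.2, 0.5, -0.1]
width: 0.0004
gripper_force: 0.0
[-20.5, -36.5, -0.2] [-2.3, 0.5, 31.9]
[[0.4663 0.0817 0.135 ]]
[[0.467  0.0678 0.135 ]]
[[0.5581 0.0498 0.135 ]]
[[0.5557 0.0397 0.135 ]]
```

```bash
python3 -m jog '[[-5,-8,0,-1,0,6,1],[-10,-16,0,-2,0,13,1],[-15,-24,0,-2,0,20,1],[-20,-36,0,-2,0,27,1],[-20,-36,0,-2,0,32,1],[-20,-36,0,-2,0,32,1],[-20,-36,0,-2,0,32,1],[-20,-36,0,-2,0,32,1]]'
python3 go.py 473 92 115 80
```

```text
time_s: 4.92
ee_pos: [0.4792, 0.1308, 0.1145]
orientation: [[-0.986, 0.167, 0.009], [0.167, 0.986, -0.004], [-0.01, -0.003, -1.0]]
force: [0.4, 0.2, 0.9]
width: 0.0005
gripper_force: 0.0
[-0.4, -39.3, -0.4] [-0.2, 0.6, 0.4]
```

```bash
python3 go.py 470 79 115 80; python3 go.py 468 68 115 80
```

```text
[0.4, -52.6, -0.3] [-0.2, 0.6, 0.4]
[0.6, -63.8, -0.3] [-0.2, 0.6, 0.4]
```

```bash
python3 -m jog '[[0,-15,0,0,0,0,1],[0,-28,0,0,0,0,1],[0,-36,0,0,0,0,1],[0,-40,0,0,0,0,1],[0,-44,0,0,0,0,1],[0,-47,0,0,0,0,1],[0,-50,0,0,0,0,1],[0,-53,0,0,0,0,1]]'
python3 -m jog '[[0,-1,0,0,0,0,1],[0,-2,0,0,0,0,1],[0,-3,0,0,0,0,1],[0,-4,0,0,0,0,1],[0,-5,0,0,0,0,1],[0,-5,0,0,0,0,1],[0,-5,0,0,0,0,1],[0,-5,0,0,0,0,1]]'
```

```text
time_s: 5.58
ee_pos: [0.4705, 0.0811, 0.1147]
orientation: [[-0.986, 0.167, 0.01], [0.167, 0.986, 0.001], [-0.01, 0.003, -1.0]]
force: [3.0, 18.1, -2.0]
width: 0.0007
gripper_force: 8.8
time_s: 6.25
ee_pos: [0.4705, 0.081, 0.1148]
orientation: [[-0.987, 0.163, 0.012], [0.163, 0.987, 0.01], [-0.011, 0.011, -1.0]]
force: [5.3, 25.1, -3.1]
width: -0.0001
gripper_force: 13.1
```

```bash
python3 -m jog '[[0,20,0,0,0,0,1],[0,35,-20,0,0,0,1],[0,35,-60,0,0,0,0.6],[0,35,-100,0,0,0,0.2],[0,35,-130,0,0,0,0],[0,35,-130,0,0,0,0],[0,35,-130,0,0,0,0],[0,35,-130,0,0,0,0]]'
python3 -c "
from rig import r;print(r.state()['joint_positions'])"; python3 go.py 383 -282 150 -19.9
```

```text
time_s: 6.92
ee_pos: [0.4741, 0.1086, 0.2436]
orientation: [[-0.986, 0.169, 0.008], [0.169, 0.986, -0.005], [-0.009, -0.003, -1.0]]
force: [0.4, -0.2, -0.9]
width: 0.0368
gripper_force: 0.0
[ 0.15987373 -0.20948634  1.45421682 -0.0065794   1.88932765 -1.24305634]
[24.6, -400.0, 94.8] [0.3, 0.6, 100.2]
```

```bash
python3 -m jog '[[2,-30,0,0,0,6,0],[4,-60,0,0,0,13,0],[6,-90,0,0,0,20,0],[8,-120,0,0,0,27,0],[10,-150,0,0,0,34,0],[12,-180,0,0,0,40,0],[13,-210,0,0,0,47,0],[15,-240,0,0,0,54,0]]'
python3 go.py 383 -282 170 -19.9
```

```text
time_s: 7.58
ee_pos: [0.4176, -0.1265, 0.2427]
orientation: [[-0.437, 0.899, 0.006], [0.899, 0.437, -0.003], [-0.006, 0.004, -1.0]]
force: [0.1, -0.2, -0.5]
width: 0.0872
gripper_force: 0.0
[-124.3, -99.4, 73.0] [0.3, 0.2, 45.8]
```

```bash
python3 -m jog '[[-22,-18,12,0,0,7,0],[-44,-36,24,0,0,14,0],[-66,-53,36,0,0,21,0],[-88,-70,48,0,0,28,0],[-110,-88,60,0,0,35,0],[-124,-99,73,0,0,42,0],[-124,-99,73,0,0,46,0],[-124,-99,73,0,0,46,0]]'
python3 - <<'E'
from rig import eyes,r
import numpy as np,cv2
from h import *
c=eyes.capture("wrist");np.savez('wrist3.npz',**c)
b=eyes.capture("side");np.savez('side3.npz',**b)
cv2.imwrite('pics/w3.png',cv2.resize(np.hstack([c['color'],b['color']])[...,::-1],(800,300),interpolation=cv2.INTER_AREA))
s=r.state();print(s['ee_pos'],-c['R'].T@c['t'])
E
```

```text
time_s: 8.25
ee_pos: [0.3838, -0.2808, 0.1687]
orientation: [[0.342, 0.94, 0.004], [0.94, -0.342, -0.001], [0.001, 0.004, -1.0]]
force: [0.2, 0.0, -0.4]
width: 0.0882
gripper_force: 0.0
[ 0.38495132 -0.28021476  0.17095892] [ 0.40645881 -0.21366368  0.34690914]
```

View pics/w3.png

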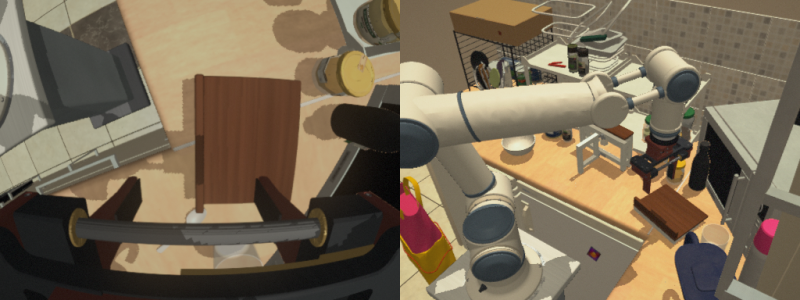

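The wrist view shows the strip vertical at about x=200, y=75..210, roughly centred between the open fingers. I'll check the offset numerically in tool axes.

Run:
```python
from h import *
from rig import r
s=r.state();p=np.array(s['ee_pos'])*1000;R=np.array(s['orientation'])
c=dict(np.load('wrist3.npz'));k=512/400
# far-end corners & right/back edge at full res, typed from picture
for n,(u,v),z in(('strip far end L',(195,75),.057),('strip far R',(204,75),.057),('strip near L',(195,211),.057),('strip near R',(203,212),.057),('back far',(300,80),.027),('back near',(293,205),.027)):
    W=wray(c,(u*k,v*k),z)[0]*1000;print(n,W.round(1),(R.T@(W-p)).round(1))
g=cv2.cvtColor(c['color'],cv2.COLOR_RGB2HSV);m=((g[...,0]<15)|(g[...,0]>170))&(g[...,1]>90)&(g[...,2]<140)
b=np.zeros_like(m);b[92:215,240:392]=1;m&=b
n,l,st,_=cv2.connectedComponentsWithStats(m.astype(np.uint8));m=l==1+np.argmax(st[1:,4])
for v in range(110,215,25):
    us=np.nonzero(m[v])[0]; print(v,us.min(),us.max(),(R.T@(wray(c,(us.min(),v),.057)[0]*1000-p)).round(1),(R.T@(wray(c,(us.max(),v),.027)[0]*1000-p)).round(1))
```

```text
strip far end L [ 413.  -190.1   57. ] [ 94.4  -4.7 113.9]
strip far R [ 423.4 -193.8   57. ] [ 94.3   6.4 114. ]
strip near L [ 349.7 -362.1   57. ] [-89.   -6.6 113.9]
strip near R [ 359.8 -367.6   57. ] [-90.7   4.7 114. ]
back far [ 556.6 -239.5   27. ] [ 96.  146.9 145.1]
back near [ 496.6 -427.9   27. ] [-101.6  153.6  145.2]
110 249 385 [ 80.7  -5.4 113.9] [ 87.4 148.4 145.1]
135 249 383 [ 56.3  -5.6 113.9] [ 58.4 146.7 145.1]
160 249 382 [ 31.7  -5.8 113.9] [ 29.4 147.1 145.1]
185 250 380 [  6.5  -5.1 113.9] [ -0.3 147.  145.1]
210 250 377 [-19.5  -5.3 113.9] [-31.  146.3 145.1]
```

```bash
python3 -m jog '[[2,0,35,0,0,0,0],[2,0,70,0,0,0,0],[2,0,95,0,0,0,0],[2,0,110,0,0,0,0],[2,0,120,0,0,0,0],[2,0,125,0,0,0,0],[2,0,125,0,0,0,0],[2,0,125,0,0,0,0.5]]' 60
python3 -m jog '[[0,0,0,0,0,0,1],[0,0,0,0,0,0,1],[0,0,0,0,0,0,1],[0,0,0,0,0,0,1],[0,0,0,0,0,0,1],[0,0,0,0,0,0,1],[0,0,0,0,0,0,1],[0,0,0,0,0,0,1]]' 60
```

```text
time_s: 9.02
ee_pos: [0.3879, -0.2794, 0.0485]
orientation: [[0.337, 0.942, 0.01], [0.942, -0.337, -0.005], [-0.002, 0.012, -1.0]]
force: [0.8, -0.8, 1.3]
width: 0.0839
gripper_force: 0.0
time_s: 9.68
ee_pos: [0.3873, -0.2793, 0.0474]
orientation: [[0.338, 0.941, 0.009], [0.941, -0.338, -0.004], [-0.001, 0.01, -1.0]]
force: [-0.1, -1.0, 0.5]
width: 0.0312
gripper_force: 0.0
```

```bash
python3 -m jog '[[0,0,0,0,0,0,1],[0,0,0,0,0,0,1],[0,0,0,0,0,0,1],[0,0,0,0,0,0,1],[0,0,0,0,0,0,1],[0,0,0,0,0,0,1],[0,0,0,0,0,0,1],[0,0,0,0,0,0,1]]' 60
```

```text
time_s: 10.35
ee_pos: [0.3873, -0.2793, 0.0474]
orientation: [[0.338, 0.941, 0.009], [0.941, -0.338, -0.004], [-0.001, 0.01, -1.0]]
force: [-0.7, -0.2, 0.2]
width: 0.0004
gripper_force: 0.0
```

Run:
```python
from rig import eyes,r
import numpy as np,cv2
c=eyes.capture("wrist");np.savez('wrist4.npz',**c)
b=eyes.capture("side");np.savez('side4.npz',**b)
B=cv2.resize(b['color'][220:316,280:408],(512,384))
cv2.imwrite('pics/w4.png',cv2.resize(np.hstack([c['color'],B])[...,::-1],(800,300),interpolation=cv2.INTER_AREA))
s=r.state();print(s['width'],s['gripper_force'])
```

```text
0.00024423903434116385 0.0
```

View pics/w4.png

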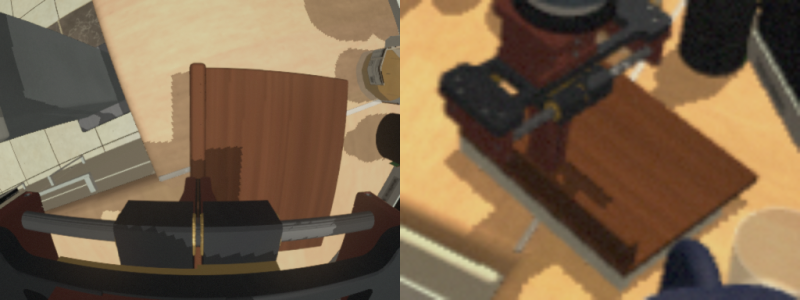

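The picture shows the fingers at about (198,190) in the wrist view, on the strip's line, but the width reads 0. I'll check the strip's height and position near the fingers by depth.

Run:
```python
from h import *
from rig import r
s=r.state();p=np.array(s['ee_pos'])*1000;R=np.array(s['orientation'])
c=dict(np.load('wrist4.npz'));d=c['depth']
def pt(u,v):
    a=np.array([(u-c['cx'])/c['fx'],(v-c['cy'])/c['fy']]);t=np.hypot(*a);D=np.r_[a*np.sin(t)/t,np.cos(t)];D/=D[2]
    W=(D*d[v,u]-c['t'])@c['R']*1000;return W.round(0),(R.T@(W-p)).round(0)
for v in (100,150,200,222,232,245):
    print(v,[(u,*map(list,pt(u,v)[1:]),c['color'][v,u].tolist()) for u in (236,244,252,260,268,276)])
```

```text
100 [(236, [np.float64(87.0), np.float64(-13.0), np.float64(46.0)], [164, 133, 100]), (244, [np.float64(83.0), np.float64(-6.0), np.float64(-9.0)], [87, 55, 39]), (252, [np.float64(83.0), np.float64(-1.0), np.float64(-10.0)], [120, 78, 53]), (260, [np.float64(83.0), np.float64(3.0), np.float64(-8.0)], [111, 71, 48]), (268, [np.float64(85.0), np.float64(9.0), np.float64(19.0)], [117, 75, 50]), (276, [np.float64(85.0), np.float64(14.0), np.float64(20.0)], [118, 75, 52])]
150 [(236, [np.float64(49.0), np.float64(-14.0), np.float64(47.0)], [167, 137, 103]), (244, [np.float64(54.0), np.float64(-6.0), np.float64(-9.0)], [91, 59, 40]), (252, [np.float64(54.0), np.float64(-1.0), np.float64(-10.0)], [122, 79, 53]), (260, [np.float64(54.0), np.float64(3.0), np.float64(-10.0)], [113, 72, 48]), (268, [np.float64(51.0), np.float64(9.0), np.float64(21.0)], [115, 74, 50]), (276, [np.float64(51.0), np.float64(14.0), np.float64(20.0)], [118, 76, 51])]
200 [(236, [np.float64(10.0), np.float64(-14.0), np.float64(46.0)], [164, 134, 101]), (244, [np.float64(25.0), np.float64(-6.0), np.float64(-9.0)], [79
[... 1032 characters left out ...]
260, [np.float64(11.0), np.float64(3.0), np.float64(-25.0)], [59, 35, 29]), (268, [np.float64(11.0), np.float64(7.0), np.float64(-26.0)], [59, 35, 31]), (276, [np.float64(-7.0), np.float64(16.0), np.float64(21.0)], [76, 49, 34])]
245 [(236, [np.float64(11.0), np.float64(-9.0), np.float64(-44.0)], [61, 39, 32]), (244, [np.float64(11.0), np.float64(-5.0), np.float64(-43.0)], [60, 37, 32]), (252, [np.float64(10.0), np.float64(-1.0), np.float64(-40.0)], [43, 35, 27]), (260, [np.float64(11.0), np.float64(3.0), np.float64(-44.0)], [57, 35, 28]), (268, [np.float64(11.0), np.float64(6.0), np.float64(-44.0)], [56, 32, 27]), (276, [np.float64(-17.0), np.float64(16.0), np.float64(19.0)], [69, 43, 29])]
```

```bash
python3 -m jog '[[0,0,-3,0,0,0,1],[0,0,-6,0,0,0,1],[0,0,-9,0,0,0,1],[0,0,-12,0,0,0,1],[0,0,-15,0,0,0,1],[0,0,-18,0,0,0,1],[0,0,-20,0,0,0,1],[0,0,-20,0,0,0,1]]' 60
python3 - <<'E'
from h import *
from rig import r,eyes
c=eyes.capture('side');np.savez('side5.npz',**c);X=cloud(c);a=dict(np.load('side4.npz'));Y=cloud(a)
d=np.abs(c['depth']-a['depth'])[230:316,300:408];print((d>.005).sum(),np.nanmedian((X-Y)[240:300,340:380,2]))
for u,v in((326,268),(328,266),(330,264),(334,260)):print(Y[v,u].round(3),X[v,u].round(3))
w=eyes.capture('wrist');np.savez('wrist5.npz',**w)
cv2.imwrite('pics/w5.png',np.hstack([cv2.resize(w['color'][180:330,180:330],(400,400)),cv2.resize(c['color'][230:290,300:360],(400,400))])[...,::-1])
s=r.state();print(s['ee_pos'],s['width'],s['gripper_force'])
E
```

```text
time_s: 11.12
ee_pos: [0.3874, -0.2794, 0.0681]
orientation: [[0.338, 0.941, 0.01], [0.941, -0.338, -0.005], [-0.001, 0.011, -1.0]]
force: [0.3, -0.1, -0.3]
width: 0.0005
gripper_force: 0.0
2372 -3.818567960524994e-05
[ 0.376 -0.283  0.086] [ 0.375 -0.283  0.087]
[ 0.378 -0.286  0.092] [ 0.376 -0.287  0.096]
[ 0.38 -0.29  0.1 ] [ 0.382 -0.289  0.097]
[ 0.463 -0.269  0.027] [ 0.461 -0.269  0.028]
[ 0.38714344 -0.2792249   0.06749854] 0.0004670402761170639 0.0
```

View pics/w5.png

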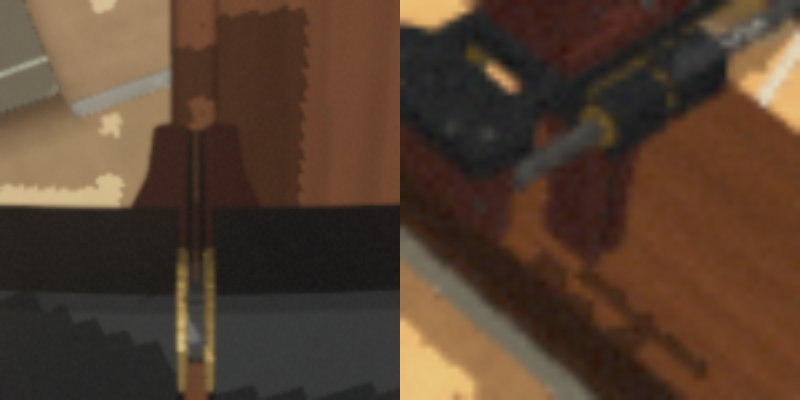

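The left half shows the closed fingers over the strip. The right half shows a fingertip at about (590,250), and the leaf stayed put. I'll measure the fingertip's true height.

Run:
```python
from h import *
for n,z in(('side4',47.4),('side5',68)):
    c=dict(np.load(n+'.npz'));X=cloud(c)*1000
    print(n,z)
    for v in range(254,278,2):print(v,[(X[v,u].round(0).astype(int).tolist(),c['color'][v,u].tolist()) for u in (324,328,332)])
```

```text
side4 47.4
254 [([355, -282, 152], [36, 33, 27]), ([352, -293, 160], [77, 67, 46]), ([351, -303, 167], [29, 35, 32])]
256 [([343, -288, 158], [64, 55, 51]), ([349, -295, 157], [58, 58, 54]), ([354, -302, 157], [25, 25, 28])]
258 [([336, -291, 161], [63, 61, 59]), ([351, -295, 149], [57, 39, 34]), ([351, -304, 154], [35, 32, 32])]
260 [([374, -277, 112], [57, 41, 40]), ([372, -287, 119], [64, 35, 28]), ([388, -291, 107], [58, 27, 24])]
262 [([376, -276, 102], [59, 32, 28]), ([372, -288, 112], [66, 38, 36]), ([389, -291, 100], [61, 38, 27])]
264 [([379, -276, 93], [55, 29, 19]), ([374, -287, 104], [63, 37, 30]), ([387, -292, 95], [69, 41, 38])]
266 [([376, -277, 89], [58, 32, 28]), ([378, -286, 92], [60, 33, 25]), ([388, -293, 87], [60, 32, 19])]
268 [([380, -276, 78], [57, 33, 27]), ([377, -288, 87], [65, 39, 32]), ([390, -293, 78], [63, 34, 26])]
270 [([377, -278, 75], [57, 31, 22]), ([378, -288, 80], [63, 32, 27]), ([388, -294, 74], [69, 38, 32])]
272 [([375, -279, 70], [64, 39, 30]), ([379, -288, 72], [60, 28, 25]), ([424, -282, 26], [68, 40, 28])]
274 [([382, -277, 55], [60, 38, 2
[... 752 characters left out ...]
]), ([374, -287, 104], [61, 37, 31]), ([386, -293, 96], [65, 36, 32])]
266 [([-348, -562, 926], [76, 43, 30]), ([376, -287, 96], [61, 35, 31]), ([389, -292, 86], [65, 37, 27])]
268 [([426, -258, 24], [108, 62, 35]), ([376, -288, 88], [66, 40, 34]), ([434, -276, 27], [109, 66, 33])]
270 [([394, -271, 55], [73, 43, 23]), ([422, -271, 28], [71, 45, 29]), ([427, -280, 28], [107, 62, 38])]
272 [([386, -275, 58], [68, 39, 19]), ([418, -273, 26], [73, 45, 22]), ([427, -281, 22], [99, 57, 34])]
274 [([380, -278, 58], [61, 38, 23]), ([386, -286, 57], [109, 64, 35]), ([418, -285, 25], [70, 44, 28])]
276 [([381, -278, 49], [48, 34, 24]), ([382, -288, 55], [70, 41, 28]), ([411, -288, 27], [83, 50, 25])]
```

The fingertips really end about 17 mm above the reported TCP, so the tool is about 31 mm shorter than stated. The fingers therefore closed above the strip. I'll reopen and go 31 mm lower.

```bash
python3 -m jog '[[0,0,0,0,0,0,0],[0,0,0,0,0,0,0],[0,0,0,0,0,0,0],[0,0,0,0,0,0,0],[0,0,0,0,0,0,0],[0,0,0,0,0,0,0],[0,0,0,0,0,0,0],[0,0,0,0,0,0,0]]' 60
python3 -m jog '[[0,-1,10,0,0,0,0],[0,-1,20,0,0,0,0],[0,-1,30,0,0,0,0],[0,-1,37,0,0,0,0],[0,-1,42,0,0,0,0],[0,-1,45,0,0,0,0],[0,-1,47,0,0,0,0],[0,-1,49,0,0,0,0]]' 60
```

```text
time_s: 11.88
ee_pos: [0.3871, -0.2792, 0.0674]
orientation: [[0.338, 0.941, 0.009], [0.941, -0.338, -0.004], [-0.001, 0.01, -1.0]]
force: [-0.5, 0.1, -0.3]
width: 0.0506
gripper_force: 0.0
time_s: 12.55
ee_pos: [0.3868, -0.2792, 0.0184]
orientation: [[0.338, 0.941, 0.009], [0.941, -0.338, -0.005], [-0.001, 0.01, -1.0]]
force: [0.4, -1.0, 0.2]
width: 0.0876
gripper_force: 0.0
```

```bash
for i in 1 2; do python3 -m jog '[[0,0,0,0,0,0,0.9],[0,0,0,0,0,0,1],[0,0,0,0,0,0,1],[0,0,0,0,0,0,1],[0,0,0,0,0,0,1],[0,0,0,0,0,0,1],[0,0,0,0,0,0,1],[0,0,0,0,0,0,1]]' 60;done
python3 - <<'E'
from h import *
from rig import eyes
c=eyes.capture('side');X=cloud(c)*1000
for v in range(256,276,2):print(v,[X[v,u].round(0).astype(int).tolist() for u in (324,328,332)])
E
```

```text
time_s: 13.22
ee_pos: [0.3866, -0.2791, 0.0185]
orientation: [[0.338, 0.941, 0.009], [0.941, -0.338, -0.005], [-0.001, 0.01, -1.0]]
force: [-0.3, 0.6, -0.8]
width: 0.0377
gripper_force: 0.0
time_s: 13.88
ee_pos: [0.3866, -0.2791, 0.0184]
orientation: [[0.338, 0.941, 0.009], [0.941, -0.338, -0.004], [-0.001, 0.01, -1.0]]
force: [-1.1, 0.4, 1.1]
width: 0.0114
gripper_force: 60.0
256 [[346, -287, 156], [357, -292, 149], [388, -289, 119]]
258 [[342, -289, 154], [364, -290, 134], [368, -298, 136]]
260 [[343, -289, 146], [355, -293, 138], [362, -301, 136]]
262 [[349, -287, 134], [352, -295, 135], [358, -303, 134]]
264 [[348, -288, 128], [346, -298, 136], [355, -304, 131]]
266 [[341, -291, 130], [343, -300, 133], [354, -305, 126]]
268 [[338, -293, 127], [344, -300, 125], [389, -293, 80]]
270 [[364, -283, 90], [393, -282, 62], [391, -293, 70]]
272 [[366, -283, 82], [392, -283, 56], [391, -294, 64]]
274 [[364, -284, 77], [386, -286, 56], [392, -294, 56]]
```

Gripped at 60 N, width 11.4 mm. Now I'll lift and move towards the riser.

```bash
python3 -m jog '[[0,0,-10,0,0,0,1],[0,0,-25,0,0,0,1],[0,0,-45,0,0,0,1],[0,0,-70,0,0,0,1],[0,0,-100,0,0,0,1],[0,0,-130,0,0,0,1],[0,0,-160,0,0,0,1],[0,0,-190,0,0,0,1]]' 60
python3 - <<'E'
from h import *
from rig import eyes,r
c=eyes.capture('wrist');np.savez('wrist6.npz',**c);s=r.state();p=np.array(s['ee_pos'])*1000;R=np.array(s['orientation']);print(p,s['width'],s['gripper_force'])
d=c['depth'];v,u=np.mgrid[0:384,0:512];a=np.stack([(u-c['cx'])/c['fx'],(v-c['cy'])/c['fy']],-1);t=np.linalg.norm(a,axis=-1)+1e-9
D=np.concatenate([a*(np.sin(t)/t)[...,None],np.cos(t)[...,None]],-1);D/=D[...,2:]
T=((D*d[...,None]-c['t'])@c['R']*1000-p)@R
m=(d>0)&(T[...,0]>15)&(T[...,0]<85)&(T[...,1]>15)&(T[...,1]<135)&(T[...,2]>0)&(T[...,2]<60)
q=T[m];A=np.c_[q[:,:2],np.ones(len(q))];k=np.linalg.lstsq(A,q[:,2],rcond=None)[0];print(len(q),np.degrees(np.arctan(k[:2])),k[2],np.std(A@k-q[:,2]))
E
```

```text
time_s: 14.6
ee_pos: [0.3844, -0.2778, 0.2098]
orientation: [[0.338, 0.941, 0.008], [0.941, -0.338, -0.004], [-0.001, 0.009, -1.0]]
force: [0.8, -0.1, -2.7]
width: 0.0121
gripper_force: 60.0
[ 385.87127671 -279.02551901  216.97385834] 0.011593738010733311 59.97411489486694
2065 [-0.04333646  0.14536468] 0.13633416082371172 0.30955492524405637
```

```bash
cat > leafw.py <<'E'
import sys;from h import *
def tf(c,p,R):
    d=c['depth'];v,u=np.mgrid[0:384,0:512];a=np.stack([(u-c['cx'])/c['fx'],(v-c['cy'])/c['fy']],-1);t=np.linalg.norm(a,axis=-1)+1e-9
    D=np.concatenate([a*(np.sin(t)/t)[...,None],np.cos(t)[...,None]],-1);D/=D[...,2:]
    return ((D*d[...,None]-c['t'])@c['R']*1000-p)@R
def fit(T,d):
    m=(d>0)&(T[...,0]>15)&(T[...,0]<85)&(T[...,1]>15)&(T[...,1]<135)&(np.abs(T[...,2])<35)
    q=T[m]
    for _ in range(3):
        A=np.c_[q[:,:2],np.ones(len(q))];k=np.linalg.lstsq(A,q[:,2],rcond=None)[0];e=A@k-q[:,2];q=q[np.abs(e)<3]
    print('plane n',len(q),'tilt deg',np.degrees(np.arctan(k[:2])).round(2),'z0',k[2].round(1),np.std(e).round(2))
    m=(d>0)&(np.abs(T[...,2]-(T[...,:2]@k[:2]+k[2]))<5)&(T[...,1]>10)&(T[...,0]>10)&(T[...,0]<110)&(T[...,1]<180);q=T[m]
    print('back y',[np.percentile(q[(abs(q[:,0]-x)<5)][:,1],99).round(1) for x in(20,40,60,80)],'side x',[np.percentile(q[(abs(q[:,1]-y)<5)][:,0],99).round(1) for y in(20,60,100,130)])
E
python3 - <<'E'
from leafw import *
from rig import r
s=r.state();p=np.array(s['ee_pos'])*1000;R=np.array(s['orientation']);c=dict(np.load('wrist6.npz'));fit(tf(c,p,R),c['depth'])
E
python3 go.py 409 69 260 -10
```

```text
plane n 19056 tilt deg [-0.27  0.82] z0 -1.7 0.64
back y [np.float64(142.8), np.float64(142.7), np.float64(142.8), np.float64(143.0)] side x [np.float64(94.2), np.float64(94.1), np.float64(94.1), np.float64(94.0)]
[335.2, -94.9, -46.2] [1.0, 0.3, -9.7]
```

```bash
python3 go.py 386 74 225 -10; python3 -m jog '[[30,-10,-2,0,0,-1,1],[65,-21,-4,0,0,-3,1],[100,-33,-6,0,0,-4,1],[135,-45,-7,0,0,-5,1],[170,-57,-8,0,0,-6,1],[205,-69,-9,0,0,-7,1],[240,-81,-10,0,0,-8,1],[270,-91,-11,0,0,-9,1]]' 60; python3 go.py 386 74 225 -10
```

```text
[332.3, -118.9, -11.7] [1.0, 0.3, -9.7]
time_s: 15.32
ee_pos: [0.3895, 0.0089, 0.218]
orientation: [[0.185, 0.983, 0.009], [0.983, -0.185, -0.004], [-0.002, 0.009, -1.0]]
force: [0.5, 0.6, -2.6]
width: 0.0113
gripper_force: 60.0
[63.3, -15.4, -7.2] [0.5, 0.1, -0.7]
```

Settle there, then measure the riser, leg and leaf together.

```bash
python3 -m jog '[[10,-3,-2,0,0,0,1],[22,-6,-4,0,0,-1,1],[34,-9,-5,0,0,-1,1],[44,-12,-6,0,0,-1,1],[52,-15,-7,0,0,-1,1],[57,-15,-7,0,0,-1,1],[57,-15,-7,0,0,-1,1],[57,-15,-7,0,0,-1,1]]' 60
python3 - <<'E'
from leafw import *
from rig import r,eyes
c=eyes.capture('wrist');np.savez('wrist7.npz',**c);b=eyes.capture('side');np.savez('side7.npz',**b)
s=r.state();p=np.array(s['ee_pos'])*1000;R=np.array(s['orientation']);print(p,R[:,1])
T=tf(c,p,R);fit(T,c['depth'])
cv2.imwrite('pics/w7.png',cv2.resize(np.hstack([c['color'],cv2.resize(b['color'][90:240,155:355],(512,384))])[...,::-1],(800,300),interpolation=cv2.INTER_AREA))
E
```

```text
time_s: 15.98
ee_pos: [0.3861, 0.0654, 0.2247]
orientation: [[0.169, 0.986, 0.009], [0.986, -0.169, -0.005], [-0.003, 0.009, -1.0]]
force: [0.1, -0.9, -3.2]
width: 0.0116
gripper_force: 60.0
[386.15301939  65.07055241 224.73718163] [ 0.98545505 -0.16967058  0.00949935]
plane n 19221 tilt deg [-0.07  0.29] z0 -8.8 0.64
back y [np.float64(144.6), np.float64(144.1), np.float64(144.1), np.float64(144.6)] side x [np.float64(94.1), np.float64(93.8), np.float64(93.9), np.float64(94.0)]
```

View pics/w7.png

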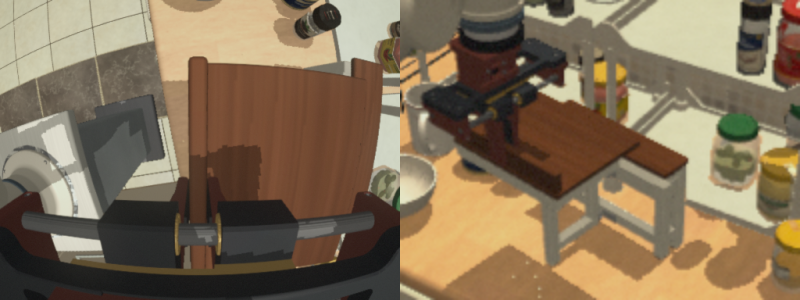

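The leaf is held level and aligned. The side half shows the leg square to the riser with its end post at (552,250), and the leaf in front of the top board. I'll refine the riser and leg pose from the earlier unobstructed side frame.

Run:
```python
from leafw import *
c=dict(np.load('side3.npz'));X=cloud(c);hsv=cv2.cvtColor(c['color'],cv2.COLOR_RGB2HSV)
def out(n,m,z):
    k,l,st,_=cv2.connectedComponentsWithStats(m.astype(np.uint8));m=l==1+np.argmax(st[1:,4]);vs,us=np.nonzero(m);W=ray(c,np.c_[us,vs],z)
    print(n,m.sum(),us.min(),us.max(),vs.min(),vs.max(),rect(W),cv2.boxPoints(cv2.minAreaRect((W[:,:2]*1000).astype(np.float32))).round(0).tolist())
b=np.zeros(hsv.shape[:2],bool);b[158:195,212:256]=1
for vt in(190,205,215):out('leg',b&(hsv[...,2]>vt)&(hsv[...,1]<60),.135)
b[:]=0;b[135:180,220:305]=1
out('top',b&((hsv[...,0]<15)|(hsv[...,0]>170))&(hsv[...,1]>90)&(hsv[...,2]<135)&(X[...,2]>.148)&(X[...,2]<.17),.16)
# riser top seen by wrist now (leaf frame), z=160 points
w=dict(np.load('wrist7.npz'));d=w['depth'];W=tf(w,np.zeros(3),np.eye(3))
h=cv2.cvtColor(w['color'],cv2.COLOR_RGB2HSV);m=(d>0)&(W[...,0]>520)&(W[...,0]<680)&(abs(W[...,2]-160)<8)&((h[...,0]<15)|(h[...,0]>170))&(h[...,1]>80)
q=W[m];print(len(q),q.mean(0).round(1));print(rect(q/1000),cv2.boxPoints(cv2.minAreaRect(q[:,:2].astype(np.float32))).round(1).tolist())
```

```text
leg 119 226 252 170 187 [507.4  54.5  15.7 100.   79.8] [[457.0, 56.0], [555.0, 38.0], [558.0, 53.0], [460.0, 71.0]]
leg 112 226 252 170 187 [508.   54.4  14.9  98.6  80.9] [[458.0, 55.0], [556.0, 39.0], [558.0, 54.0], [461.0, 70.0]]
leg 109 226 252 170 187 [507.9  54.2  14.4  98.4  80.3] [[458.0, 55.0], [555.0, 39.0], [558.0, 53.0], [461.0, 70.0]]
top 350 262 298 160 178 [583.6 -35.1  94.4  57.   79.8] [[547.0, -76.0], [603.0, -87.0], [620.0, 6.0], [564.0, 16.0]]
3730 [614.2  76.2 160.3]
[602.9  52.6 210.2  55.7  79.6] [[556.5, -45.79999923706055], [611.2999877929688, -55.79999923706055], [649.2000122070312, 151.0], [594.4000244140625, 161.0]]
```

```bash
cat > plan.py <<'E'
# plan.py d z alpha [lat] ... : tool shift/turn to put the leaf's back lower edge at riser (d,lat,z), tilt alpha
import sys,numpy as np
from scipy.spatial.transform import Rotation as Ro
from rig import r
O=np.array([572.5,44.5,0]);yw=np.radians(-10.2);X=np.array([np.cos(yw),np.sin(yw),0]);Y=np.array([-X[1],X[0],0])
Bp=np.array([-.5,147,.9]);L=np.c_[Y,X,[0,0,-1]]
s=r.state();R0=np.array(s['orientation']);p0=np.array(s['ee_pos'])*1000
e=p0+R0@Bp-O;xl=R0[:,1]
print('now back edge riser',[round(v,1) for v in(e@X,e@Y,e[2])],'tool pitch',np.degrees(np.arcsin(-xl[2])).round(2),'yaw',np.degrees(np.arctan2(xl@Y,xl@X)).round(2),'roll',np.degrees(R0[2,0]).round(2),'F',np.round(s['force'],1),'w',round(s['width'],4))
for a in sys.argv[1:]:
    d,z,al=map(float,a.split(','))
    R=Ro.from_rotvec(np.radians(al-.3)*Y).as_matrix()@L;P=O+d*X+[0,0,z]-R@Bp
    print(a,(R0.T@(P-p0)).round(1).tolist(),np.degrees(Ro.from_matrix(R0.T@R).as_rotvec()).round(1).tolist())
E
python3 plan.py -35,160,11 -30,140,11
```

```text
now back edge riser [np.float64(-40.0), np.float64(-12.2), np.float64(225.2)] tool pitch -0.54 yaw 0.43 roll -0.18 F [ 0.8 -1.1 -3.3] w 0.0114
-35,160,11 [13.3, 7.5, 36.6] [11.2, 0.2, 0.4]
-30,140,11 [13.3, 12.3, 56.6] [11.2, 0.2, 0.4]
```

```bash
python3 -m jog '[[4,1,2,3,0,0,1],[8,3,6,6,0,0,1],[12,5,14,9,0,0,1],[13,7,24,11.2,0.2,0.4,1],[13,8,36,11.2,0.2,0.4,1],[13,10,46,11.2,0.2,0.4,1],[13,10,46,11.2,0.2,0.4,1],[13,10,46,11.2,0.2,0.4,1]]' 60 >/dev/null
python3 plan.py -30,139,11 -3,137,11
python3 - <<'E'
from leafw import *
from rig import r,eyes
c=eyes.capture('wrist');np.savez('wrist8.npz',**c)
s=r.state();p=np.array(s['ee_pos'])*1000;R=np.array(s['orientation'])
fit(tf(c,p,R),c['depth'])
d=c['depth'];W=tf(c,np.zeros(3),np.eye(3));h=cv2.cvtColor(c['color'],cv2.COLOR_RGB2HSV)
m=(d>0)&(W[...,0]>520)&(W[...,0]<680)&(abs(W[...,2]-160)<6)&((h[...,0]<15)|(h[...,0]>170))&(h[...,1]>80)
q=W[m];print(len(q),q[:,2].mean(),rect(q/1000),cv2.boxPoints(cv2.minAreaRect(q[:,:2].astype(np.float32))).round(1).tolist())
b=eyes.capture('side');np.savez('side8.npz',**b);X=cloud(b)
E
```

```text
now back edge riser [np.float64(-32.9), np.float64(-0.1), np.float64(150.5)] tool pitch 10.65 yaw 0.03 roll -0.02 F [-0.4  0.8 -2.8] w 0.0117
-30,139,11 [0.2, 5.0, 10.6] [0.0, 0.0, 0.0]
-3,137,11 [0.2, 31.9, 7.6] [0.0, 0.0, 0.0]
plane n 19256 tilt deg [-0.03  0.34] z0 -7.8 0.63
back y [np.float64(145.5), np.float64(145.8), np.float64(145.1), np.float64(145.0)] side x [np.float64(93.5), np.float64(93.4), np.float64(93.3), np.float64(93.4)]
8422 161.17884628072358 [562.5  58.6 201.9  85.   90. ] [[520.0, -42.29999923706055], [605.0, -42.400001525878906], [605.0, 159.60000610351562], [520.0, 159.60000610351562]]
```

```bash
python3 -m jog '[[0,2,4,0,0,0,1],[0,4,8,0,0,0,1],[0,6,10.5,0,0,0,1],[0,12,9.5,0,0,0,1],[0,18,8.5,0,0,0,1],[0,24,7.5,0,0,0,1],[0,29,7,0,0,0,1],[0,29,7,0,0,0,1]]' 60 |grep force
python3 plan.py 5,138,11 14,138,11
python3 - <<'E'
from leafw import *
from rig import eyes
b=eyes.capture('side');np.savez('side9.npz',**b)
cv2.imwrite('pics/s9.png',cv2.resize(b['color'][130:205,210:310][...,::-1],(800,600),interpolation=cv2.INTER_CUBIC))
E
```

```text
force: [0.1, -0.4, -4.1]
gripper_force: 60.0
now back edge riser [np.float64(-4.3), np.float64(0.1), np.float64(138.4)] tool pitch 10.65 yaw 0.02 roll -0.01 F [ 0.1 -0.4 -4.1] w 0.0114
5,138,11 [-0.1, 9.2, -1.5] [0.0, 0.0, 0.0]
14,138,11 [-0.1, 18.1, -3.1] [0.0, 0.0, 0.0]
```

View pics/s9.png

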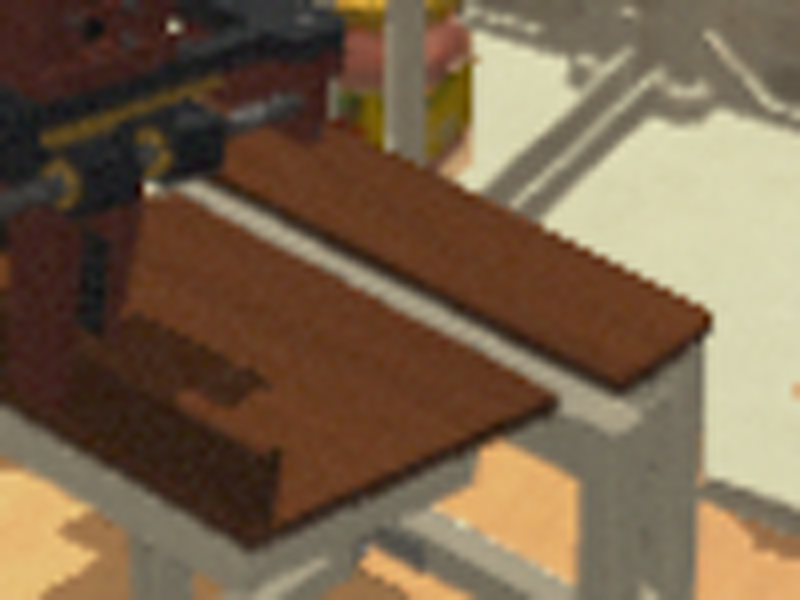

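The picture shows the leaf's back edge, right corner at (555,402), parallel to the lip, lower right corner at (620,390), and just short of it. I'll use these for a same-camera relative check.

Run:
```python
from h import *
b=dict(np.load('side9.npz'));a=np.radians(-10.2);X=np.array([np.cos(a),np.sin(a),0]);Y=np.array([-X[1],X[0],0])
f=lambda u,v,z:ray(b,(210+u/8,130+v/8),z)[0]*1000
P=f(557,400,.147);Q=f(620,390,.150);P2=f(555,412,.1385)
for n,D in(('top corner - lip',P-Q),('bottom corner - lip',P2-Q)):print(n,(D@X).round(1),(D@Y).round(1))
```

```text
top corner - lip -15.7 14.9
bottom corner - lip -12.7 18.2
```

Run:
```python
from h import *
b=dict(np.load('side9.npz'));X=cloud(b)*1000
O=np.array([572.5,44.5,0]);a=np.radians(-10.2);Xa=np.array([np.cos(a),np.sin(a),0]);Y=np.array([-Xa[1],Xa[0],0])
f=lambda u,v,z:ray(b,(210+u/8,130+v/8),z)[0]*1000
for n,w in(('leaf topcorner',f(557,400,.147)),('leaf botcorner',f(555,412,.1385)),('lip bottom corner',f(620,390,.150)),('lip top back corner',f(712,314,.160)),('strip right end top-front?',f(280,450,.0)*0)):print(n,w.round(1),((w-O)@Xa).round(1),((w-O)@Y).round(1))
# riser frame cloud statistics
E=np.stack([(X-O)@Xa,(X-O)@Y,X[...,2]],-1)
h=cv2.cvtColor(b['color'],cv2.COLOR_RGB2HSV);br=((h[...,0]<15)|(h[...,0]>170))&(h[...,1]>90)&(h[...,2]<135)
bx=np.zeros_like(br);bx[130:205,210:310]=1
top=E[br&bx&(abs(E[...,2]-160)<5)&(E[...,0]>-6)&(E[...,0]<70)]
print('top: ymin',np.sort(top[:,1])[[0,5,15]].round(1),'front',[np.sort(top[abs(top[:,1]-y)<8][:,0])[[0,2,5]].round(1).tolist() for y in(-80,-50,-20)])
t=np.tan(np.radians(11));hl=147-t*E[...,0]
lf=E[br&bx&(abs(E[...,2]-hl)<6)&(E[...,0]<8)&(E[...,0]>-130)]
print('leaf: ymin by x',[np.sort(lf[abs(lf[:,0]-x)<8][:,1])[[0,1,3]].round(1).tolist() for x in(-100,-70,-40,-15)],'back',[np.sort(lf[abs(lf[:,1]-y)<8][:,0])[[-1,-3,-6]].round(1).tolist() for y in(-80,-50,-20)])
```

```text
leaf topcorner [547.1 -53.2 147. ] -7.7 -100.7
leaf botcorner [550.6 -50.5 138.5] -4.7 -97.4
lip bottom corner [559.9 -70.7 150. ] 8.0 -115.6
lip top back corner [603.1 -82.5 160. ] 52.6 -119.5
strip right end top-front? [0. 0. 0.] -555.6 -145.2
top: ymin [-119.3 -117.6 -115.8] front [[2.1, 2.4, 4.3], [-0.6, 3.0, 5.3], [0.9, 1.5, 3.3]]
leaf: ymin by x [[-96.0, -96.0, -94.2], [-95.1, -95.0, -94.3], [-96.4, -95.3, -93.6], [-96.3, -95.4, -94.8]] back [[-3.5, -5.7, -8.8], [-2.6, -4.1, -7.4], [-2.8, -5.3, -7.8]]
```

Depth in the riser frame confirms it: the leaf is centred within about 1 mm, the lip front is at about 0 and the back edge at about -3. Inserting.

```bash
python3 -m jog '[[0,2,-0.4,0,0,0,1],[0,4.5,-0.8,0,0,0,1],[0,7,-1.2,0,0,0,1],[0,9.5,-1.6,0,0,0,1],[0,12,-2,0,0,0,1],[0,14.5,-2.5,0,0,0,1],[0,17,-3,0,0,0,1],[0,19,-3.3,0,0,0,1]]' 60 |grep force
python3 plan.py 14,138,8 14,137.5,5 14,137,2 14,136,0 14,135,-0.3
```

```text
force: [0.9, 0.2, -3.8]
gripper_force: 60.0
now back edge riser [np.float64(14.3), np.float64(0.3), np.float64(138.4)] tool pitch 10.64 yaw 0.05 roll -0.0 F [ 0.9  0.2 -3.8] w 0.0121
14,138,8 [-0.2, -0.1, 8.0] [-2.9, 0.0, 0.0]
14,137.5,5 [-0.2, 0.6, 16.1] [-5.9, 0.0, 0.0]
14,137,2 [-0.2, 1.6, 24.3] [-8.9, 0.0, 0.0]
14,136,0 [-0.2, 2.7, 30.3] [-10.9, 0.0, 0.0]
14,135,-0.3 [-0.2, 3.0, 32.1] [-11.2, 0.0, 0.0]
```

```bash
python3 -m jog '[[0,0,4,-1.5,0,0,1],[0,0,8,-3,0,0,1],[0,0,12,-4.4,0,0,1],[0,0.5,16,-5.9,0,0,1],[0,1,20,-7.4,0,0,1],[0,1.5,24,-8.9,0,0,1],[0,2,26,-9.6,0,0,1],[0,2,26,-9.6,0,0,1]]' 60 |grep force
python3 plan.py 14,136,0 14,135,-0.2
```

```text
force: [0.1, -0.7, -3.1]
gripper_force: 60.0
now back edge riser [np.float64(13.3), np.float64(0.3), np.float64(136.6)] tool pitch 1.05 yaw 0.07 roll -0.01 F [ 0.1 -0.7 -3.1] w 0.0113
14,136,0 [-0.2, 0.7, 4.1] [-1.4, 0.0, 0.1]
14,135,-0.2 [-0.2, 0.8, 5.6] [-1.6, 0.0, 0.1]
```

```bash
python3 -m jog '[[0,0,1,-0.4,0,0,1],[0,0,2,-0.8,0,0,1],[0,0.3,3,-1.1,0,0,1],[0,0.5,4,-1.4,0,0,1],[0,0.5,4.6,-1.5,0,0,1],[0,0.5,5,-1.5,0,0,1],[0,0.5,5,-1.5,0,0,1],[0,0.5,5,-1.5,0,0,1]]' 60 |grep force
python3 plan.py 14,135,-0.2
python3 - <<'E'
from leafw import *
from rig import r,eyes
c=eyes.capture('wrist');W=tf(c,np.zeros(3),np.eye(3));s=r.state();p=np.array(s['ee_pos'])*1000;R=np.array(s['orientation']);fit(tf(c,p,R),c['depth'])
m=(c['depth']>0)
T=tf(c,p,R);m&=(T[...,0]>15)&(T[...,0]<85)&(T[...,1]>15)&(T[...,1]<125)&(abs(T[...,2])<25);q=W[m]
A=np.c_[q[:,:2],np.ones(len(q))];k=np.linalg.lstsq(A,q[:,2],rcond=None)[0];print('world slope deg',np.degrees(k[:2]).round(2),'mean z top',q[:,2].mean().round(1))
E
```

```text
force: [-0.1, 0.3, -3.1]
gripper_force: 60.0
now back edge riser [np.float64(14.3), np.float64(0.3), np.float64(135.8)] tool pitch -0.45 yaw 0.04 roll -0.0 F [-0.1  0.3 -3.1] w 0.0115
14,135,-0.2 [-0.2, -0.3, 0.9] [-0.0, 0.0, 0.0]
plane n 19227 tilt deg [-0.06  0.29] z0 -8.9 0.64
back y [np.float64(139.3), np.float64(139.2), np.float64(138.9), np.float64(138.9)] side x [np.float64(93.7), np.float64(93.5), np.float64(93.7), np.float64(93.5)]
world slope deg [0.18 0.03] mean z top 144.7
```

```bash
python3 -m jog '[[0,0,0.3,0,0,0,1],[0,0,0.6,0,0,0,1],[0,0,0.9,0,0,0,1],[0,0,1.2,0.1,0,0,1],[0,0,1.4,0.2,0,0,1],[0,0,1.6,0.2,0,0,1],[0,0,1.6,0.2,0,0,1],[0,0,1.6,0.2,0,0,1]]' 60 |grep force
python3 plan.py
```

```text
force: [-4.3, -0.8, 6.2]
gripper_force: 60.0
now back edge riser [np.float64(14.3), np.float64(0.3), np.float64(135.2)] tool pitch -0.32 yaw 0.05 roll 0.02 F [-4.3 -0.8  6.2] w 0.0113
```

Contact: the leaf's weight is now carried (+6 N). Release, check, then rise.

```bash
python3 -m jog '[[0,0,0,0,0,0,0.85],[0,0,0,0,0,0,0.8],[0,0,0,0,0,0,0.75],[0,0,0,0,0,0,0.7],[0,0,0,0,0,0,0.6],[0,0,0,0,0,0,0.5],[0,0,0,0,0,0,0.5],[0,0,0,0,0,0,0.5]]' 60
python3 -m jog '[[0,0,-5,0,0,0,0.5],[0,0,-12,0,0,0,0.5],[0,0,-22,0,0,0,0.5],[0,0,-35,0,0,0,0.5],[0,0,-50,0,0,0,0.5],[0,0,-70,0,0,0,0.5],[0,0,-90,0,0,0,0.5],[0,0,-90,0,0,0,0.5]]' |grep -A0 force
python3 - <<'E'
from leafw import *
from rig import r,eyes
c=eyes.capture('wrist');W=tf(c,np.zeros(3),np.eye(3))
O=np.array([572.5,44.5,0]);a=np.radians(-10.2);Xa=np.array([np.cos(a),np.sin(a),0]);Y=np.array([-Xa[1],Xa[0],0])
def rep(n,W,d):
    E=np.stack([(W-O)@Xa,(W-O)@Y,W[...,2]],-1)
    m=(d>0)&(E[...,0]>-115)&(E[...,0]<-10)&(abs(E[...,1])<90)&(abs(E[...,2]-144)<6);q=E[m]
    A=np.c_[q[:,:2],np.ones(len(q))];k=np.linalg.lstsq(A,q[:,2],rcond=None)[0]
    e=E[(d>0)&(abs(E[...,2]-144)<4)&(E[...,0]>-110)&(E[...,0]<-15)&(abs(E[...,1])<130)][:,1]
    st=E[(d>0)&(abs(E[...,2]-174)<5)&(E[...,0]>-160)&(E[...,0]<-110)&(abs(E[...,1])<110)]
    print(n,len(q),'slope',np.degrees(k[:2]).round(2),'z',q[:,2].mean().round(1),'y',np.percentile(e,[.2,99.8]).round(1),'strip x',np.percentile(st[:,0],[2,50,98]).round(1) if len(st) else None)
rep('wrist',W,c['depth'])
b=eyes.capture('side');rep('side',cloud(b)*1000,b['depth'])
E
```

```text
time_s: 20.95
ee_pos: [0.442, 0.0686, 0.1338]
orientation: [[0.176, 0.984, 0.004], [0.984, -0.176, -0.001], [-0.0, 0.004, -1.0]]
force: [0.2, 0.1, -0.3]
width: 0.0432
gripper_force: 0.0
force: [0.3, -0.8, 1.3]
--
gripper_force: 0.0
wrist 16154 slope [ 0.02 -0.  ] z 144.3 y [-89.8  95.4] strip x [-139.2 -133.6 -128.3]
side 1248 slope [-0.03 -0.15] z 142.4 y [-96.8  93.9] strip x [-140.7 -135.3 -128. ]
```

The leaf lies level at z=144 mm (board top), centred, with its back edge about 15 mm in the slot. The gripper is clear. Handing in.

```bash
python3 -c "
from rig import ticket;print(ticket.close_job())"
```

```text
the job is handed in; nothing more can be done
None
```

I handed the job in with the leg pushed to its stop and the leaf lying level on it by itself, centred, its back edge measured about 15 mm inside the slot; the verdict is not shown, and I did not re-check the leg or the bystanders after placing.

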